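# Bring the printing block round to the front of the turntable

## Task

Turn the supplies turntable, by pushing the pegs on its rim gently with the fingertips, until the printing block stands at the front, squarely in line with the brass pointer. Only push, do not grip or lift anything; do not touch the things standing on the turntable, keep them standing in their places on it, and leave everything else on the worktable alone. Then draw the hand clear.

Things in the scene. Friction and masses are not known exactly. Their poses are not given: they have to be found in the camera images.
- turntable_base: fixed base of the turntable: round dark steel foot, 210 mm across, standing on the worktable, with a flat brass pointer (arrow head 40 mm wide) that comes out from under the plate on its front side and ends just below the level of its top. Origin: on the turntable's axis, at the worktable's surface. Its -x axis runs from the axis along the pointer; z up
- pointer (a point): middle of the arrow head of the brass pointer, 200 mm from the turntable's axis, on its upper face, 62 mm above the worktable; a straight line from the axis to here is the front direction
- turntable: round wooden plate, 320 mm across, 16 mm thick; turns either way without end about the vertical axis through its origin (middle of its top face, 66 mm above the worktable; z up). Its bearing has friction: about 1.5 N at a peg turns it, and it stops when no longer pushed. Six finger pegs stand evenly on a circle of radius 148 mm; the items on it reach at most 125 mm from the axis
- printing_block: the carved printing block: brown wooden block 50 x 62 mm with a turned wooden grip knob on top, on four short feet, 68 mm high in all; stands loose on the plate about 77 mm from the axis; origin: centre of its underside, z up
- tin: round food tin, 75 mm across, 58 mm high, loose on the plate about 77 mm from the axis; origin: centre of its underside, z up
- pot: low round screw-lid pot, 69 mm across, 41 mm high, loose on the plate about 77 mm from the axis; origin: centre of its underside, z up
- star_cutter: star-shaped tin cookie cutter, 53 mm across, 20 mm high, loose on the plate about 77 mm from the axis; origin: centre of its underside, z up
- peg0 (a point): centre of the top of one of the six upright wooden finger pegs on the edge of the plate: 14 mm thick, 45 mm tall above the plate, top 111 mm above the worktable
- peg1 (a point): centre of the top of one of the six upright wooden finger pegs on the edge of the plate: 14 mm thick, 45 mm tall above the plate, top 111 mm above the worktable
- peg2 (a point): centre of the top of one of the six upright wooden finger pegs on the edge of the plate: 14 mm thick, 45 mm tall above the plate, top 111 mm above the worktable
- peg3 (a point): centre of the top of one of the six upright wooden finger pegs on the edge of the plate: 14 mm thick, 45 mm tall above the plate, top 111 mm above the worktable
- peg4 (a point): centre of the top of one of the six upright wooden finger pegs on the edge of the plate: 14 mm thick, 45 mm tall above the plate, top 111 mm above the worktable
- peg5 (a point): centre of the top of one of the six upright wooden finger pegs on the edge of the plate: 14 mm thick, 45 mm tall above the plate, top 111 mm above the worktable
- tape_1: bystander on the worktable: roll of masking tape, 98 mm across, 25 mm high, lying flat; origin: centre of its underside
- candle_1: bystander on the worktable: tea-light candle, 38 mm across, 15 mm high; origin: centre of its underside
- spice_jar_3: bystander on the worktable: spice jar, 40 mm across, 105 mm high; origin: centre of its underside
- marigold_c: bystander on the worktable: larger marigold head, 61 mm across, 32 mm high; origin: centre of its underside
- marigold_d: bystander on the worktable: smaller marigold head, 53 mm across, 28 mm high; origin: centre of its underside
- pen_2: bystander on the worktable: marker pen, 135 mm long, lying on the worktable; origin: centre of its underside
- brush: bystander on the worktable: wooden-handled brush, 194 mm long, lying on the worktable; origin: centre of its underside
There are look-alikes about, which are no part of the job. What is shaped like the pot but blue is not meant.

How it is judged:
At the end, for the whole second after the job is handed in: The printing block stands on the pointer side of the axis with its centre within 18 mm of the line from the axis along the pointer; the plate is at rest; all four items stand upright on the plate, 55 to 100 mm from the axis; the other things on the worktable are within 15 mm of where they were (y of printing_block in the frame of turntable_base between -0.018 and 0.018 m and x of printing_block in the frame of turntable_base below -0.04 m and angular speed of turntable below 0.05 rad/s and horizontal distance between printing_block and turntable between 0.055 and 0.1 m and angle between each of printing_block, tin, pot, star_cutter's own z axis and vertical below 0.15 rad and z of printing_block in the frame of turntable between -0.008 and 0.008 m and linear speed of each of printing_block, tin, pot, star_cutter below 0.02 m/s and horizontal distance between tin and turntable between 0.055 and 0.1 m and z of tin in the frame of turntable between -0.008 and 0.008 m and horizontal distance between pot and turntable between 0.055 and 0.1 m and z of pot in the frame of turntable between -0.008 and 0.008 m and horizontal distance between star_cutter and turntable between 0.055 and 0.1 m and z of star_cutter in the frame of turntable between -0.008 and 0.008 m and distance of each of tape_1, candle_1, spice_jar_3, marigold_c, marigold_d, pen_2, brush from where it was at the start of the episode below 0.015 m); the robot touches nothing.
It fails at once if the robot touches an item standing on the plate (contact force between any of the fingers, the arm and printing_block above 0.5 N or contact force between any of the fingers, the arm and tin above 0.5 N or contact force between any of the fingers, the arm and pot above 0.5 N or contact force between any of the fingers, the arm and star_cutter above 0.5 N).
It fails at once if an item on the plate is lifted, tipped over or slides out of its place (z of any of printing_block, tin, pot, star_cutter in the frame of turntable above 0.015 m or angle between any of printing_block, tin, pot, star_cutter's own z axis and vertical above 0.3 rad or horizontal distance between any of printing_block, tin, pot, star_cutter and turntable below 0.05 m or horizontal distance between any of printing_block, tin, pot, star_cutter and turntable above 0.105 m).
It fails at once if the turntable is gripped hard or forced (more than 30 N) (contact force between any of the fingers, the arm and turntable above 30 N).
It fails at once if one of the other things on the worktable is moved by more than 15 mm (distance of any of tape_1, candle_1, spice_jar_3, marigold_c, marigold_d, pen_2, brush from where it was at the start of the episode above 0.015 m).
It also fails if it takes over 64 s, if anything falls off the work surface, if the arm or the gripper's body presses on something with over 40 N, if the wrist force passes 120 N, or if a joint passes its speed limit or range.

## Robot

A 7-joint arm with a two-finger parallel gripper is mounted at the origin on a cart in front of the work surface, level with it; the furniture and walls round the work are solid. World frame = base frame: x ahead of the robot, y to its left, z up, the work surface at z = 0. Lengths are in m, angles in rad, forces in N, time in s.
With the tool pointing down it reaches from about 0.425 to 0.875 m from the base axis. Payload 4.7 kg.
Tool frame: the origin (TCP) lies at the very end of the fingers, on their centre line; the grasp point (between the pads) lies 19 mm behind it (bot.grasp_offset is the distance from the TCP to the grasp point, in m); y points along the fingers, x is the direction in which the jaws open and shut, and the axes are right-handed (so a half turn about y gives the same grasp; the last joint's range is limited). The gripper opens to 85 mm and grips with 20 to 120 N. Pads are 22 mm wide; open, the fingers measure 114 mm over their backs; the gripper's body (76 mm by 85 mm) begins 54 mm behind the grasp point. The pads swing forward as they close: fully open they stand 13 mm farther back than shut.
Start: joints at [1.264, 0.321, -0.07, 1.45, 0.023, 1.371, -0.057], TCP at [0.205, -0.617, 0.231] pointing down, gripper open.
Joint ranges: [-2.86, 2.86], [-0.3, 2.09], [-1.38, 1.24], [0.06, 2.45], [-1.56, 4.7], [0.09, 2.05], [-2.69, 2.69]. Speed limits (rad/s): [2.57, 2.57, 3.14, 3.14, 3.14, 3.14, 3.14].

## Interface

Orientations are given as a unit quaternion [x, y, z, w].
In Python, from rig import bot gives the robot as it stands. The module is installed in compiled form; this text tells all that it offers.
- The arm moves only by the tool arm_command, never from a script. Its argument "targets" is a list of rows, each a list of 5 numbers: the shift along the tool's x, y, z in m, then the turn about the tool's y in degrees, then the closure, from -1 (fully open) to 1 (shut). A call has exactly 5 rows; each row shifts and turns the pose as measured when the row begins, along the tool's axes as they then stand; what a row does not reach is not made up. A row lasts 1/10 s, in which the tool goes at most 50 mm and 8.59 degrees, less where a joint would pass 70% of its speed; a pose out of reach is approached as far as the arm can. A call is refused whole if a number of a shift passes 0.05 or a number of a turn 8.59, either way. A call with a gripper value outside its range is refused whole. The fingers move at their own pace and stop on an object; "grip_force" is the grip in N (left out, the last holds). Time passes only in rows, so rows that do not move let the fingers close, or fill a call up. It gives the time, the measured TCP pose, the force and the opening at its end, in the units of the state.
- bot.read_state(): the state, without advancing time (a new reading comes with each control period).
- bot.grab_frame(name): name is "side" or "top"; returns the picture (480x640x3 uint8, blue, green, red); there is no depth.
- bot.camera_params(name): a dict with "K" (3x3 intrinsics, pixels), "position" and "rotation" of the camera in the world. Camera axes: x right, y down, z forward; pixel columns grow to the right and rows downward; lengths in m; the calibration is good to about 2 mm. A picture is of the moment at which its call begins. camera_params takes no time and is no camera call.
- bot.job_done(): hands the job in, once; it reports no verdict.
The state is a dict: "time": time; "q": joint angles; "qd": joint speeds; "tau": joint torques, N m; "eef_pos": TCP position; "orientation": TCP orientation; "ft_force": force on the tool from outside, world axes, zero at the start; "ft_torque": the same for the moment, N m; "width": finger opening in m.
Only numpy, scipy, OpenCV 4.12 (cv2) and the standard library are available. Lean on these libraries where they do the work, as an engineer would, in place of code of your own. Each camera call takes 0.05 s, during which the arm holds its last target. There are 200 camera calls.

## Working session

There is one attempt and no reset: what is moved stays moved. The work goes in short steps, Python scripts to look and compute and a tool call to move; the robot and the scene stay as the last step left them, time stands still between calls to the robot, and variables do not carry over. Pictures are saved under pics/ and viewed, about 8 in all and at most 12, crops included, and the job is handed in when it is done.

Besides the shell and the picture viewer there is one more tool, called after ">>>" as name(argument=value, ...) on one line, values as JSON. arm_command: Moves the arm, as the interface text tells. Its arguments: {"type":"object","properties":{"targets":{"type":"array","items":{"type":"array","items":{"type":"number"}}},"grip_force":{"type":"number"}},"required":["targets"]}

```bash
mkdir -p pics
python3 - <<'E'
from rig import bot
import cv2
s=bot.read_state();print({k:s[k] for k in('time','eef_pos','orientation','width','ft_force')})
for n in('top','side'):
    cv2.imwrite(f'pics/{n}0.png',bot.grab_frame(n));print(n,bot.camera_params(n))
E
```

```text
{'time': 0.0, 'eef_pos': array([ 0.20476498, -0.61633721,  0.23020169]), 'orientation': array([-0.57306719,  0.41428566, -0.4131526 ,  0.57381732]), 'width': 0.08572595966935596, 'ft_force': array([-0.46226415, -0.0148073 ,  0.24987073])}
top {'K': array([[616.13774278,   0.        , 314.32913323],
       [  0.        , 616.13774278, 244.62293427],
       [  0.        ,   0.        ,   1.        ]]), 'position': array([0.39275723, 0.07116852, 1.72117529]), 'rotation': array([-0.69742485,  0.71532502, -0.02617816,  0.03497713])}
side {'K': array([[565.38914729,   0.        , 323.41103335],
       [  0.        , 565.38914729, 234.4464184 ],
       [  0.        ,   0.        ,   1.        ]]), 'position': array([ 0.08679402, -1.28136558,  1.01867068]), 'rotation': array([ 0.86732852, -0.14474253,  0.07808269, -0.46978073])}
```

View pics/top0.png

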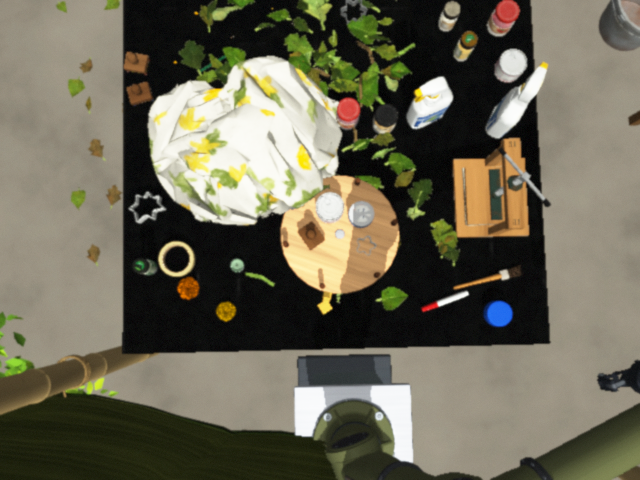

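View pics/side0.png

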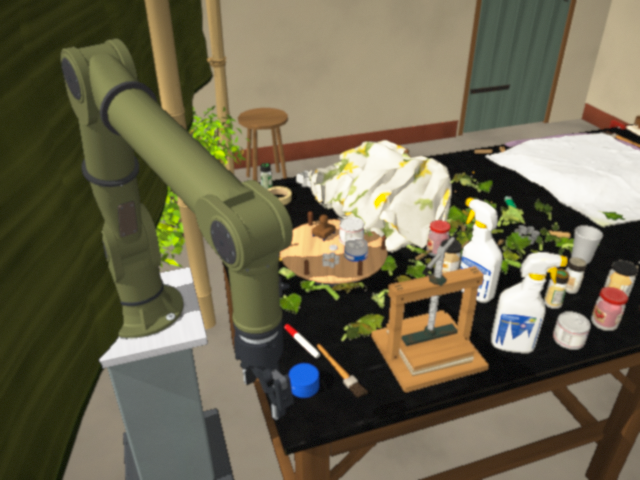

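```bash
cat > h.py <<'E'
import numpy as np,cv2
from rig import bot
from scipy.spatial.transform import Rotation as R
def pix2w(n,u,v,z):
    c=bot.camera_params(n);r=np.asarray(c['rotation']);r=R.from_quat(r).as_matrix() if r.size==4 else r
    d=r@np.linalg.inv(c['K'])@np.array([u,v,1.]);p=np.asarray(c['position']);return p+d*(z-p[2])/d[2]
def w2pix(n,w):
    c=bot.camera_params(n);r=R.from_quat(c['rotation']).as_matrix()
    q=c['K']@(r.T@(np.asarray(w)-c['position']));return q[:2]/q[2]
E
python3 - <<'E'
from h import *
im=cv2.imread('pics/top0.png')
for u,v,z in[(340,234,.066),(325,304,.062),(312,234,.1)]:print(pix2w('top',u,v,z))
c=im[165:325,260:420]
cv2.imwrite('pics/c0.png',cv2.resize(c,None,fx=3.75,fy=3.75,interpolation=cv2.INTER_CUBIC))
E
```

```text
[0.56354443 0.02001808 0.066     ]
[0.37648711 0.06540999 0.062     ]
[0.56197282 0.09507836 0.1       ]
```

View pics/c0.png

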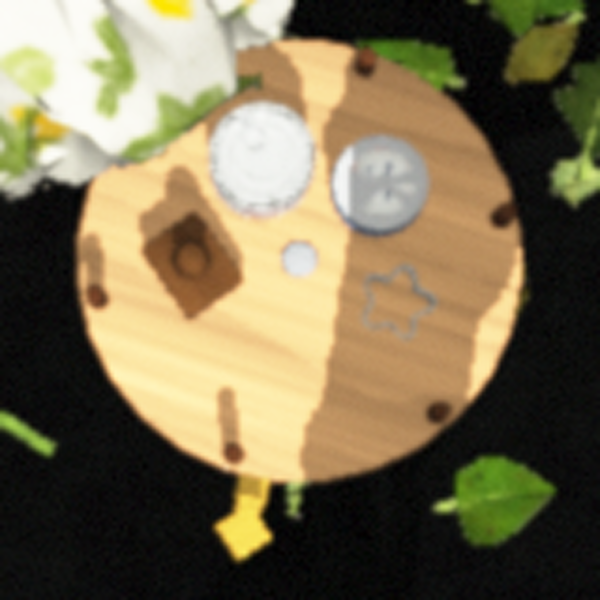

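Run:
```python
from h import *
f=lambda a,b,z:pix2w('top',260+(a+.5)/3.75-.5,165+(b+.5)/3.75-.5,z)
im=cv2.imread('pics/top0.png');hsv=cv2.cvtColor(im,cv2.COLOR_BGR2HSV)
P=np.array([f(a,b,.111)[:2] for a,b in[(97,297),(233,453),(438,411),(503,215),(365,63)]])
from scipy.optimize import least_squares
s=least_squares(lambda c:np.hypot(*(P-c).T)-.148,[.56,.02]);C=s.x;print('C',C,s.fun*1e3,'hub',f(300,260,.075))
ang=lambda p:np.degrees(np.arctan2(p[1]-C[1],p[0]-C[0]))
for p in P:print('peg',p,ang(p))
for nm,a,b,z in[('ptr',243,533,.062),('block knob',190,255,.134),('tin',262,158,.124),('pot',381,185,.107)]:
    p=f(a,b,z);print(nm,p,ang(p),np.hypot(*(p[:2]-C)))
q=bot.read_state();print(R.from_quat(q['orientation']).as_matrix().round(3))
# pointer mask
m=cv2.inRange(hsv,(18,120,120),(35,255,255));m[:290]=0;m[318:]=0;m[:,:312]=0;m[:,336:]=0
v,u=np.nonzero(m);print('ptr mask',u.mean(),v.mean(),len(u),ang(pix2w('top',u.mean(),v.mean(),.062)))
```

```text
C [0.56273342 0.02342797] [-3.94938043 -2.04181743 -1.93903811 -1.91882258 -4.06264578] hub [0.56273143 0.02127719 0.075     ]
peg [0.53670167 0.16510693] 100.41126727107114
peg [0.42535893 0.07274369] 160.25249793129032
peg [ 0.4509423  -0.07057495] -139.94019225009245
peg [ 0.58697392 -0.12062796] -80.44824179832598
peg [ 0.69740498 -0.02738083] -20.67045545985091
ptr [0.36914841 0.06712118 0.062     ] 167.28114509001793 0.1984546643628826
block knob [0.56209697 0.09889291 0.134     ] 90.483205468878 0.0754676242828404
tin [0.62984311 0.04721855 0.124     ] 19.51956675009706 0.0712018402072067
pot [ 0.61096289 -0.03619946  0.107     ] -51.03243795627892 0.07669101090426264
[[ 0.315 -0.001  0.949]
 [-0.949  0.002  0.315]
 [-0.002 -1.    -0.   ]]
ptr mask 325.412037037037 302.5 216 167.39094484692808
```

>>> arm_command(targets=[[-0.022, 0, 0.03, 0, 1], [-0.022, 0, 0.03, 0, 1], [-0.022, 0, 0.03, 0, 1], [-0.022, 0, 0.03, 0, 1], [-0.022, 0, 0.03, 0, 1]], grip_force=20)

```text
time: 0.6
eef_pos: [0.309, -0.464, 0.2259]
orientation: [0.571, -0.42, 0.415, -0.571]
ft_force: [-0.2, -0.3, -0.6]
width: 0.0122
```

>>> arm_command(targets=[[-0.024, 0, 0.033, 0, 1], [-0.024, 0, 0.033, 0, 1], [-0.024, 0, 0.033, 0, 1], [-0.024, 0, 0.033, 0, 1], [-0.024, 0, 0.033, 0, 1]])

```text
time: 1.1
eef_pos: [0.4322, -0.2922, 0.224]
orientation: [0.57, -0.422, 0.414, -0.57]
ft_force: [1.2, -0.9, -0.5]
width: -0.0003
```

>>> arm_command(targets=[[-0.024, 0, 0.032, 4, 1], [-0.024, 0, 0.03, 4, 1], [-0.02, 0, 0.028, 4, 1], [-0.015, 0, 0.02, 4, 1], [0, 0, 0, 0, 1]])

```text
time: 1.6
eef_pos: [0.527, -0.1753, 0.2224]
orientation: [0.506, -0.498, 0.489, -0.506]
ft_force: [0.2, 0.1, 0.4]
width: -0.0001
```

```bash
cat >> h.py <<'E'
C=np.array([.5627,.0224])
def st():
    s=bot.read_state();p=s['eef_pos'];M=R.from_quat(s['orientation']).as_matrix();d=p[:2]-C
    print('t',s['time'],'p',p.round(4),'rad',np.hypot(*d).round(4),'ang',np.degrees(np.arctan2(d[1],d[0])).round(1),'zhead',np.degrees(np.arctan2(M[1,2],M[0,2])).round(1),'F',s['ft_force'].round(2),'w',s['width'].round(4), 'tilt',M[2].round(3))
E
python3 - <<'E'
from h import *
st()
cv2.imwrite('pics/t1.png',cv2.resize(bot.grab_frame('top')[155:325,260:450],None,fx=3.5,fy=3.5,interpolation=cv2.INTER_CUBIC))
E
```

```text
Traceback (most recent call last):
  File "h.py", line 13, in st
    print('t',s['time'],'p',p.round(4),'rad',np.hypot(*d).round(4),'ang',np.degrees(np.arctan2(d[1],d[0])).round(1),'zhead',np.degrees(np.arctan2(M[1,2],M[0,2])).round(1),'F',s['ft_force'].round(2),'w',s['width'].round(4), 'tilt',M[2].round(3))
                                                                                                                                                                                                          ^^^^^^^^^^^^^^^^
AttributeError: 'float' object has no attribute 'round'
```

>>> arm_command(targets=[[-0.023, 0, 0.01, 0, 1], [-0.02, 0, 0.01, 0, 1], [0, 0.03, 0, 0, 1], [0, 0.03, 0, 0, 1], [0, 0, 0, 0, 1]])

```text
time: 2.1
eef_pos: [0.5439, -0.1325, 0.1601]
orientation: [0.508, -0.498, 0.488, -0.506]
ft_force: [-0.7, -1.0, 0.2]
width: 0.0002
```

```bash
sed -i "s/s\['width'\].round(4)/s['width']/" h.py
python3 - <<'E'
from h import *
st()
a=bot.grab_frame('top')[155:325,260:450];b=bot.grab_frame('side')[190:300,250:410]
f=lambda i:cv2.resize(i,(400,400*i.shape[0]//i.shape[1]),interpolation=cv2.INTER_CUBIC)
a,b=f(a),f(b);b=cv2.copyMakeBorder(b,0,a.shape[0]-b.shape[0],0,0,0)
cv2.imwrite('pics/t1.png',np.hstack([a,b]))
E
```

```text
t 2.1 p [ 0.5439 -0.1325  0.1601] rad 0.1561 ang -96.9 zhead 1.6 F [-0.69 -1.04  0.22] w 0.00016928307127421648 tilt [-0.008 -1.    -0.012]
```

View pics/t1.png

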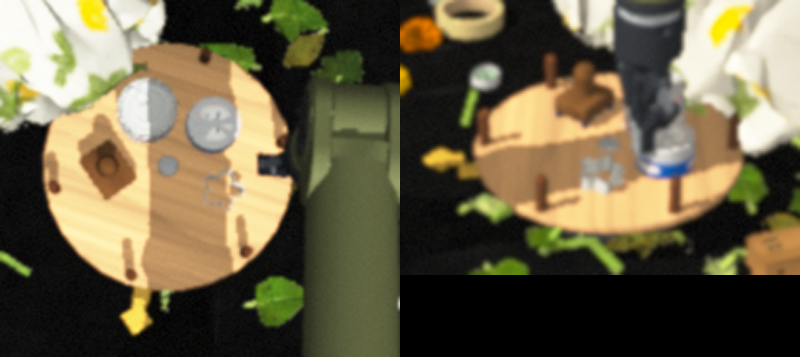

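>>> arm_command(targets=[[0, 0.025, 0, 0, 1], [0, 0.025, 0, 0, 1], [0, 0.018, 0, 0, 1], [0, 0.008, 0, 0, 1], [0, 0, 0, -5, 1]])

```text
time: 2.7
eef_pos: [0.5517, -0.1388, 0.0958]
orientation: [-0.525, 0.469, -0.474, 0.529]
ft_force: [-1.2, -0.7, 0.4]
width: 0.0001
```

```bash
python3 -c "
from h import *
st()"
```

```text
t 2.7 p [ 0.5517 -0.1388  0.0958] rad 0.1616 ang -93.9 zhead 6.3 F [-1.16 -0.74  0.43] w 0.00014248952256125028 tilt [ 0.002 -1.     0.008]
```

>>> arm_command(targets=[[-0.004, 0.005, 0, -2, 1], [-0.004, 0.005, 0.003, -2, 1], [0, 0, 0.003, 0, 1], [0, 0, 0.003, 0, 1], [0, 0, 0.003, 0, 1]])

```text
time: 3.2
eef_pos: [0.5661, -0.1297, 0.0897]
orientation: [-0.541, 0.448, -0.457, 0.546]
ft_force: [0.2, -0.2, 0.1]
width: -0.0003
```

```bash
python3 -c "
from h import *
st()"
```

```text
t 3.2 p [ 0.5661 -0.1297  0.0897] rad 0.1522 ang -88.7 zhead 10.4 F [ 0.17 -0.16  0.1 ] w -0.0002584149588247133 tilt [ 0.006 -1.     0.014]
```

>>> arm_command(targets=[[0.0005, 0.001, 0.005, -2, 1], [0.0005, 0, 0.005, -2, 1], [0.0005, 0, 0.005, -2, 1], [0.0005, 0, 0.005, -2, 1], [0.0005, 0, 0.005, -2, 1]])

```text
time: 3.7
eef_pos: [0.5918, -0.1271, 0.0889]
orientation: [-0.582, 0.396, -0.404, 0.584]
ft_force: [-1.3, -0.4, 0.5]
width: 0.0001
```

```bash
python3 -c "
from h import *
st()"
```

```text
t 3.7 p [ 0.5918 -0.1271  0.0889] rad 0.1523 ang -79.0 zhead 21.1 F [-1.32 -0.45  0.47] w 6.371047895166606e-05 tilt [ 0.009 -1.     0.009]
```

>>> arm_command(targets=[[0.0005, 0, 0.005, -2, 1], [0.0005, 0, 0.005, -2, 1], [0.0005, 0, 0.005, -2, 1], [0.0005, 0, 0.005, -2, 1], [0.0005, 0, 0.005, -2, 1]])

```text
time: 4.2
eef_pos: [0.6175, -0.1199, 0.089]
orientation: [0.618, -0.339, 0.348, -0.618]
ft_force: [-0.2, -1.1, 0.9]
width: -0.0
```

>>> arm_command(targets=[[0.0005, 0, 0.005, -2, 1], [0.0005, 0, 0.005, -2, 1], [0.0005, 0, 0.005, -2, 1], [0.0005, 0, 0.005, -2, 1], [0.0005, 0, 0.005, -2, 1]])

```text
time: 4.7
eef_pos: [0.6412, -0.1072, 0.0889]
orientation: [0.649, -0.278, 0.288, -0.647]
ft_force: [-0.6, -2.0, -0.7]
width: -0.0003
```

Run:
```python
from h import *
st()
a=bot.grab_frame('top')[155:325,260:450];b=bot.grab_frame('side')[190:300,250:410]
f=lambda i:cv2.resize(i,(400,400*i.shape[0]//i.shape[1]),interpolation=cv2.INTER_CUBIC)
a,b=f(a),f(b);b=cv2.copyMakeBorder(b,0,a.shape[0]-b.shape[0],0,0,0)
cv2.imwrite('pics/t2.png',np.hstack([a,b]))
```

```text
t 4.7 p [ 0.6412 -0.1072  0.0889] rad 0.1515 ang -58.8 zhead 42.8 F [-0.63 -1.99 -0.69] w -0.0002525676912573176 tilt [ 0.014 -1.     0.003]
```

View pics/t2.png

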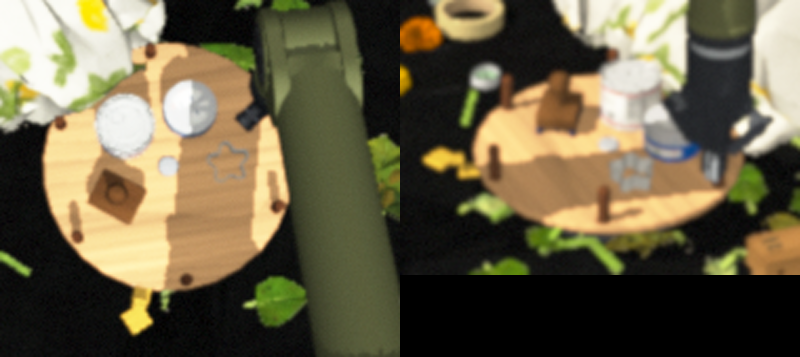

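>>> arm_command(targets=[[0.0005, 0, 0.005, -2, 1], [0.0005, 0, 0.005, -2, 1], [0.0005, 0, 0.005, -2, 1], [0.0005, 0, 0.005, -2, 1], [0.0005, 0, 0.005, -2, 1]])

```text
time: 5.3
eef_pos: [0.6617, -0.0895, 0.0892]
orientation: [0.673, -0.217, 0.227, -0.67]
ft_force: [0.3, -1.8, -0.1]
width: 0.0
```

>>> arm_command(targets=[[0.0005, 0, 0.005, -2, 1], [0.0005, 0, 0.005, -2, 1], [0.0005, 0, 0.005, -2, 1], [0.0005, 0, 0.004, -1, 1], [0, 0, 0, 0, 1]])

```text
time: 5.8
eef_pos: [0.6758, -0.0717, 0.0894]
orientation: [0.686, -0.17, 0.181, -0.684]
ft_force: [-0.8, -0.8, -0.4]
width: -0.0001
```

Run:
```python
from h import *
st()
a=bot.grab_frame('top')[155:325,260:450]
cv2.imwrite('pics/t3.png',cv2.resize(a,None,fx=3.5,fy=3.5,interpolation=cv2.INTER_CUBIC))
```

```text
t 5.8 p [ 0.6758 -0.0717  0.0894] rad 0.1472 ang -39.8 zhead 61.3 F [-0.76 -0.84 -0.36] w -6.354509782315774e-05 tilt [ 0.015 -1.     0.001]
```

View pics/t3.png

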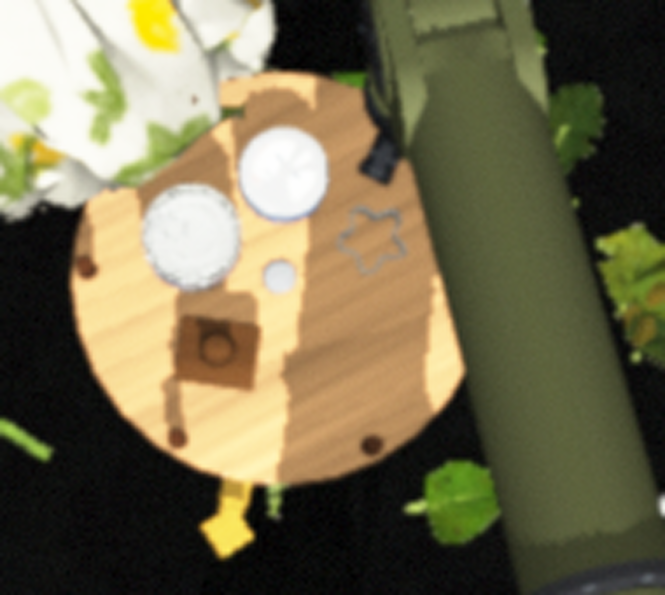

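Run:
```python
from h import *
f=lambda a,b,z:pix2w('top',260+(a+.5)/3.5-.5,155+(b+.5)/3.5-.5,z)[:2]
for a,b,z in[(217,347,.132),(87,266,.111),(177,437,.111),(372,445,.111),(228,530,.062)]:
    d=f(a,b,z)-C;print(np.degrees(np.arctan2(d[1],d[0])).round(1),np.hypot(*d).round(4))
```

```text
139.1 0.0742
86.5 0.1449
146.5 0.1452
-153.6 0.146
167.2 0.1966
```

>>> arm_command(targets=[[0, 0, -0.01, 0, 1], [0.003, 0, -0.01, 0, 1], [0, -0.03, 0, 0, 1], [0, -0.03, 0, 6, 1], [0, -0.03, 0, 8, 1]])

```text
time: 6.35
eef_pos: [0.6615, -0.094, 0.1752]
orientation: [0.658, -0.26, 0.261, -0.656]
ft_force: [0.6, -0.4, -0.3]
width: 0.0001
```

>>> arm_command(targets=[[0.01, 0, 0, 8, 1], [0.01, 0, 0, 8, 1], [0, 0, 0, 8, 1], [0, 0, 0, 8, 1], [0, 0, 0, 8, 1]])

```text
time: 6.85
eef_pos: [0.6765, -0.1159, 0.1831]
orientation: [-0.519, 0.475, -0.484, 0.52]
ft_force: [0.3, -1.0, 0.3]
width: 0.0001
```

```bash
python3 -c "
from h import *
st()"
```

```text
t 6.85 p [ 0.6765 -0.1159  0.1831] rad 0.1791 ang -50.6 zhead 4.6 F [ 0.25 -1.04  0.35] w 0.00011266902753563348 tilt [ 0.007 -1.     0.01 ]
```

>>> arm_command(targets=[[0, 0, -0.035, 1, 1], [0, 0, -0.04, 1, 1], [0, 0, -0.04, 1, 1], [0, 0, -0.035, 1, 1], [0, 0, -0.02, 0, 1]])

```text
time: 7.35
eef_pos: [0.5004, -0.1276, 0.1789]
orientation: [0.498, -0.497, 0.504, -0.501]
ft_force: [0.7, 0.5, 0.3]
width: -0.0003
```

```bash
python3 -c "
from h import *
st()"
```

```text
t 7.35 p [ 0.5004 -0.1276  0.1789] rad 0.1625 ang -112.6 zhead -0.1 F [0.69 0.54 0.32] w -0.0002680166489060436 tilt [ 0.004 -1.     0.009]
```

>>> arm_command(targets=[[-0.002, 0.02, 0, 0, 1], [-0.002, 0.02, 0, 0, 1], [-0.002, 0.02, 0, 0, 1], [-0.002, 0.02, 0, 0, 1], [0, 0.008, 0, 0, 1]])

```text
time: 7.85
eef_pos: [0.4967, -0.1269, 0.0916]
orientation: [0.496, -0.497, 0.509, -0.498]
ft_force: [-0.5, -0.5, -0.3]
width: 0.0001
```

```bash
python3 -c "
from h import *
st()"
```

```text
t 7.85 p [ 0.4967 -0.1269  0.0916] rad 0.1632 ang -113.8 zhead -0.7 F [-0.53 -0.48 -0.29] w 7.824572937777682e-05 tilt [ 0.011 -1.     0.014]
```

>>> arm_command(targets=[[0, 0.001, 0.007, 0, 1], [0, 0.001, 0.007, 0, 1], [0, 0, 0.007, 0, 1], [0, 0, 0.007, 0, 1], [0, 0, 0.005, -1, 1]])

```text
time: 8.35
eef_pos: [0.5334, -0.1295, 0.0922]
orientation: [0.5, -0.492, 0.506, -0.502]
ft_force: [0.2, 0.6, 0.6]
width: 0.0001
```

>>> arm_command(targets=[[0, 0, 0.005, -2, 1], [0, 0, 0.005, -2, 1], [0, 0, 0.005, -2, 1], [0.0003, 0, 0.005, -2, 1], [0.0003, 0, 0.005, -2, 1]])

```text
time: 8.85
eef_pos: [0.5585, -0.1308, 0.0926]
orientation: [0.547, -0.443, 0.457, -0.544]
ft_force: [-1.9, -2.2, 0.9]
width: 0.0001
```

```bash
python3 -c "
from h import *
st()"
```

```text
t 8.85 p [ 0.5585 -0.1308  0.0926] rad 0.1533 ang -91.6 zhead 11.0 F [-1.87 -2.23  0.91] w 0.00012417852320499158 tilt [ 0.018 -1.     0.009]
```

>>> arm_command(targets=[[0.0003, 0.001, 0.005, -2, 1], [0.0003, 0.001, 0.005, -2, 1], [0.0003, 0, 0.005, -2, 1], [0.0003, 0, 0.005, -2, 1], [0.0003, 0, 0.005, -2, 1]])

```text
time: 9.35
eef_pos: [0.5843, -0.1274, 0.0906]
orientation: [0.589, -0.39, 0.403, -0.582]
ft_force: [-0.7, -1.0, -0.6]
width: -0.0002
```

>>> arm_command(targets=[[0.0005, 0, 0.005, -2, 1], [0.0005, 0, 0.005, -2, 1], [0.0005, 0, 0.005, -2, 1], [0.0005, 0, 0.005, -2, 1], [0, 0, 0.003, -1, 1]])

```text
time: 9.85
eef_pos: [0.6083, -0.119, 0.0906]
orientation: [0.621, -0.338, 0.351, -0.614]
ft_force: [-1.1, -0.6, 0.0]
width: 0.0002
```

Run:
```python
from h import *
st()
a=bot.grab_frame('top')[155:325,260:450]
cv2.imwrite('pics/t4.png',cv2.resize(a,None,fx=3.5,fy=3.5,interpolation=cv2.INTER_CUBIC))
```

```text
t 9.85 p [ 0.6083 -0.119   0.0906] rad 0.1486 ang -72.1 zhead 31.6 F [-1.09 -0.62  0.01] w 0.00021072266197463574 tilt [ 0.021 -1.    -0.001]
```

View pics/t4.png

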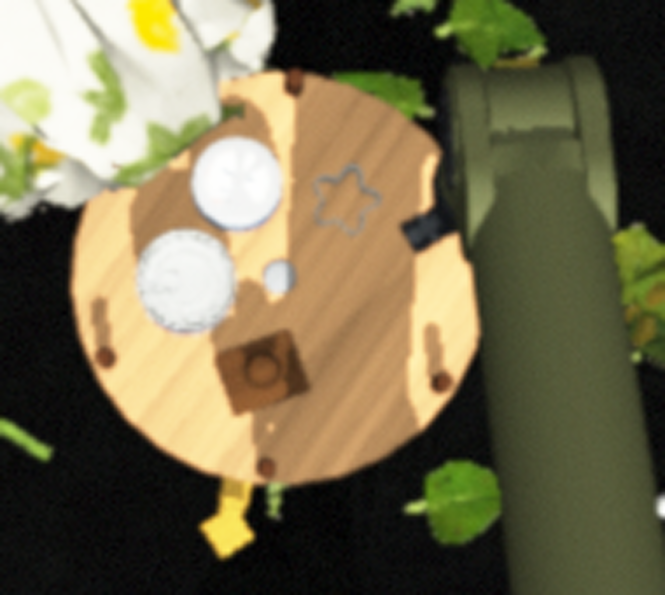

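Run:
```python
from h import *
f=lambda a,b,z:pix2w('top',260+(a+.5)/3.5-.5,155+(b+.5)/3.5-.5,z)[:2]
for a,b,z in[(264,369,.132),(263,372,.11),(106,356,.111),(266,467,.111),(441,381,.111),(294,81,.111),(228,530,.062),(279,277,.072)]:
    d=f(a,b,z)-C;print(f(a,b,z).round(4),np.degrees(np.arctan2(d[1],d[0])).round(1),np.hypot(*d).round(4))
```

```text
[0.4894 0.0367] 169.0 0.0747
[0.4885 0.037 ] 168.8 0.0756
[0.5035 0.1542] 114.2 0.1445
[0.4176 0.0368] 174.3 0.1458
[ 0.4783 -0.0955] -125.6 0.145
[0.7081 0.0075] -5.8 0.1462
[0.371  0.0661] 167.2 0.1966
[0.5635 0.0219] -29.7 0.001
```

Block at 168.9°, pointer at 167.2°, so it is about 2 mm off the line. I'm drawing back and then up.

>>> arm_command(targets=[[0, 0, -0.008, 0, 1], [0.004, 0, -0.01, 0, 1], [0, -0.03, 0, 0, 1], [0, -0.03, 0, 0, 1], [0, -0.03, 0, 0, 1]])

```text
time: 10.4
eef_pos: [0.5884, -0.1298, 0.1776]
orientation: [0.621, -0.342, 0.347, -0.614]
ft_force: [0.2, 0.0, -0.9]
width: 0.0004
```

>>> arm_command(targets=[[0.02, 0, -0.02, 0, 1], [0.025, 0, -0.025, 0, 1], [0.02, 0, -0.02, 0, 1], [0.015, 0, -0.01, 0, 1], [0, 0, 0, 0, 1]])

```text
time: 10.9
eef_pos: [0.5661, -0.2424, 0.1867]
orientation: [0.621, -0.338, 0.351, -0.614]
ft_force: [0.4, -0.3, -0.1]
width: 0.0003
```

>>> arm_command(targets=[[0, 0, 0, 0, 1], [0, 0, 0, 0, 1], [0, 0, 0, 0, 1], [0, 0, 0, 0, 1], [0, 0, 0, 0, 1]])

```text
time: 11.4
eef_pos: [0.5662, -0.2371, 0.1866]
orientation: [0.621, -0.337, 0.349, -0.616]
ft_force: [-0.4, 0.0, -0.6]
width: -0.0
```

Run:
```python
from h import *
st()
A=bot.grab_frame('top');o=cv2.imread('pics/top0.png')
# residual change among the bystanders, arm excluded by looking at both
f=lambda i:cv2.resize(i,(400,300),interpolation=cv2.INTER_AREA)
cv2.imwrite('pics/t5.png',np.hstack([cv2.resize(A[155:325,260:450],(400,358),interpolation=cv2.INTER_CUBIC),cv2.resize(A[160:350,120:550],(400,358))]))
d=cv2.absdiff(A,o).max(2)
print('left bystander change px',int((d[235:325,125:275]>40).sum()),'right brush/pen/blue',int((d[262:330,415:530]>40).sum()))
```

```text
t 11.4 p [ 0.5662 -0.2371  0.1866] rad 0.2596 ang -89.2 zhead 32.0 F [-0.36  0.01 -0.63] w -2.087605466360388e-05 tilt [ 0.018 -1.     0.003]
left bystander change px 0 right brush/pen/blue 2884
```

View pics/t5.png

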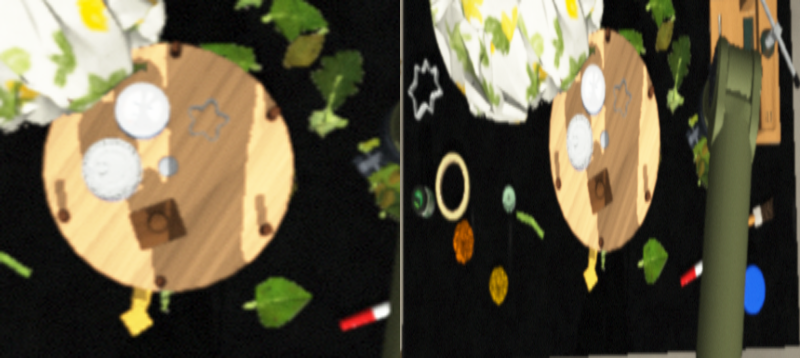

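The plate has stayed put, with all items upright. The hand is fairly close to the press, so I'll move it further clear.

>>> arm_command(targets=[[-0.012, -0.005, -0.02, 0, 1], [-0.012, -0.02, -0.02, 0, 1], [-0.01, -0.02, -0.02, 0, 1], [0, 0, 0, 0, 1], [0, 0, 0, 0, 1]])

```text
time: 11.95
eef_pos: [0.4956, -0.2368, 0.2309]
orientation: [0.621, -0.336, 0.347, -0.618]
ft_force: [0.5, -0.3, 0.7]
width: -0.0001
```

>>> arm_command(targets=[[0, 0, 0, 0, 1], [0, 0, 0, 0, 1], [0, 0, 0, 0, 1], [0, 0, 0, 0, 1], [0, 0, 0, 0, 1]])

```text
time: 12.45
eef_pos: [0.4972, -0.2349, 0.2279]
orientation: [0.621, -0.336, 0.345, -0.619]
ft_force: [-0.1, 0.1, -1.2]
width: 0.0003
```

Run:
```python
from h import *
st();print(abs(bot.read_state()['qd']).max())
a=bot.grab_frame('top');b=cv2.resize(bot.grab_frame('side')[150:400,180:500],(480,375))
cv2.imwrite('pics/t6.png',np.hstack([cv2.resize(a[190:310,270:410],(320,375)),b]))
```

```text
t 12.45 p [ 0.4972 -0.2349  0.2279] rad 0.2655 ang -104.3 zhead 32.5 F [-0.05  0.15 -1.18] w 0.00029455274021852103 tilt [ 0.012 -1.     0.003]
0.010253746055624593
```

View pics/t6.png

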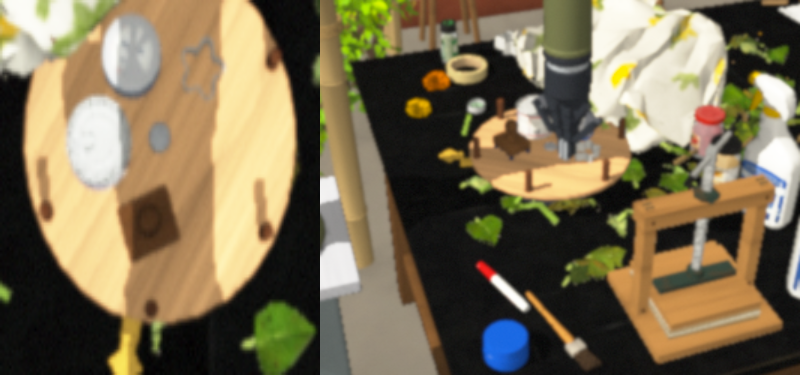

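The hand is clear. The block stands in line with the pointer, and the pen and brush look undisturbed.

```bash
python3 -c "
from rig import bot
print(bot.job_done())"
```

```text
the job is handed in; nothing more can be done
None
```

I turned the plate about 78° counter-clockwise, pushing two rim pegs one after the other with the closed fingertips. I then drew the hand clear and handed the job in at about 12.5 s of the 64 s allowed.

- **Alignment:** the last measurement put the block at 168.9° and the pointer at 167.2°. That is about 2 mm off the line, against the 18 mm allowed, with the block about 75 mm from the axis. I took it with the fingers still at the peg; in the pictures after the hand left, the plate looked unmoved, but I did not measure again.
- **Items on the plate:** all four were upright and in place in the last pictures. Measured forces while pushing stayed around 3 N or below.
- **Other things on the table:** the bystanders on the left showed no change between the first and last top views. The arm hid part of the right side in that view, so that comparison failed there. By eye in the final side view, the pen and brush looked undisturbed.
- **Final pose:** I moved the hand further back because it had come fairly close to the press. It ended with no contact force above noise.

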